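# Spread a retaining ring over an axle stub and hold it at its groove

### The job

Stand the jig's lock lever upright so the axle cannot turn. Then take the circlip pliers off their rest by the rubber grips, squeeze the grips fully so the ring on their tips is spread wide, bring the spread ring over the end of the axle stub from above and lower it gently, level, to the groove just above the bearing. Finish while still holding the pliers squeezed there, with the ring spread around the groove; leave the lever upright and do not disturb the loose things on the bench.

Things in the scene. Friction and masses are not known exactly. Their poses are not given: they have to be found in the camera images.
- lever_knob (a point): Middle of the lock lever's knob: black cylinder 24 mm across, 26 mm long along the jig's y (pinch it across its ends along y, from above), on a 10 mm steel rod, 85 mm from the hinge
- lever_hinge (a point): Hinge of the lock lever, fixed on the jig between two 50 mm high cheeks, 50 mm above the bench; the lever turns about this frame's y axis; its z is up. The knob lies at hinge + 85 mm * (sin a * x axis + cos a * z axis), a = joint lock_lever
- lock_lever (a joint): Angle of the lock lever (rad): 0 = upright, negative = leaning to the jig's -x (towards the robot), range -1.1 to 1.1; it stays where it is left by friction (about 1 N at the knob), and may lag a few degrees as the knob slips in the fingers
- groove (a point): Middle of the groove (7 mm high, 36 mm across) on the axle stub's axis; z up. The stub is a 40 mm steel shaft standing up in a 100 mm square aluminium housing; the bearing's flat top (80 mm across) is the groove's lower edge, 3.5 mm below this point
- stub_end (a point): Top of the axle stub on its axis, 30.5 mm above the groove's middle; the last 9 mm taper from 40 to 28 mm across
- grips (a point): Loose circlip pliers, 0.3 kg (balance point 30 mm ahead): this point is midway between the two black rubber grips, half-way up, 53 mm above the bench at first. x points to the ring, y across (closing direction), z up. Grips 16 mm high, from 37 mm ahead to 68 mm behind; over their outer faces here 58 mm slack (splayed 0.21 rad each, wider to the tail), 25 mm at the stop, then parallel to x
- ring (a point): Where the ring's centre lies when fully spread: on the pliers' centre line, 146 mm ahead of the grips point (+x) and 8 mm below it (moves with the pliers; slack, the ring lies 12 mm farther ahead). The steel ring, 3 mm thick, 4 mm wide, lies level under the jaw tips, gap towards the pliers; it cannot come off them. Clear hole 37 mm across slack, 47 mm fully spread
- spread (a joint): Turn of each handle about the pivot (rad): 0 = slack, 0.21 = grips squeezed to the stop, ring fully spread. Spring-loaded: about 4 N on each grip to start, 8 N at the stop; springs back when let go. Squeeze with 20 N or more
- pliers: The pliers' middle, origin at the underside of the pivot pin, 75 mm ahead of the grips point; x towards the ring, z up; 22 mm across here. Whole tool about 260 mm long with the ring
- jig: The fixed jig; origin on the bench below the stub's axis, z up; 12 mm steel plate 150 x 270 mm under housing and lever
- rest: Fixed grey plastic rest for the pliers, 175 x 95 mm, origin on the bench under about the grips' middle; 8 mm base plate and two 45 mm high blocks, one under the pivot (58 to 92 mm along +x), one under the grips' tail ends (39 to 63 mm along -x); free space for fingers between
- flask: Bystander: red bottle, 40 mm across, 100 mm tall, origin at its foot
- driver: Bystander: screwdriver lying on the bench, origin at its middle underside
- bearing: Bystander: spare steel bearing lying flat, 62 mm across, 16 mm high, origin at its underside
Mind the look-alikes: they are no part of the job. Several things have the shape of the rest; the one meant has the colours described above.

How it is judged:
By the outcome, as a careful person would: the job done as asked, in the order asked, and still so for the second after the job is handed in, while the arm keeps its last pose, push and grip.
It also fails if it takes over 51 s, if anything falls off the work surface, if the arm or the gripper's body presses on something with over 40 N, if the wrist force passes 120 N, or if a joint passes its speed limit or range.

### The arm

A 6-joint arm with a two-finger parallel gripper is mounted at the origin on the work surface. World frame = base frame: x ahead of the robot, y to its left, z up, the work surface at z = 0. Lengths are in m, angles in rad, forces in N, time in s.
With the tool pointing down it reaches from about 0.375 to 0.9 m from the base axis. Payload 3.1 kg.
Tool frame: the origin (TCP) lies midway between the tips of the shut fingers; the grasp point (between the pads) lies 19 mm behind it; z points along the fingers, y is the line along which they close (so a half turn about z gives the same grasp; the last joint's range is limited). The gripper opens to 85 mm and grips with 20 to 120 N. Pads are 22 mm wide; open, the fingers measure 114 mm over their backs; the gripper's body (76 mm by 85 mm) begins 54 mm behind the grasp point. The pads swing forward as they close: fully open they stand 13 mm farther back than shut.
Start: joints at [1.101, 0.527, 1.433, -0, 1.181, -0.178], TCP at [0.18, 0.599, 0.231] pointing down, gripper open.
Joint ranges: [-3.08, 3.08], [-0.75, 2.2], [0.22, 2.44], [-1.43, 4.57], [0, 2.65], [-2.85, 2.85]. Speed limits (rad/s): [2.79, 2.79, 3.14, 3.14, 3.14, 3.14].

### API

Orientations are given as a unit quaternion [x, y, z, w].
In Python, from station import manip gives the robot as it stands. The module is installed in compiled form; this text tells all that it offers.
- The arm moves only by the tool apply_moves, never from a script. Its arguments are lists of equal length, an entry for each row: "claw": the gripper's target within -1 to 1 (fully open at 1, half-way at 0, shut at -1); "travel": the shift along the tool's x, y, z scaled (see below), a list of three; "turn": the turn, a rotation vector about the tool's x, y, z scaled (see below), a list of three. In form: {"claw": [claw, ...], "travel": [[dx, dy, dz], ...], "turn": [[rx, ry, rz], ...]}. A call has 1 to 5 rows; each row is the pose to reach, as a shift and turn from the pose commanded when the call began, along the tool's axes at that moment, turning the shorter way round; what a row does not reach only later rows make up. The controller multiplies each number of a shift by 800 mm and each number of a turn by 180 degrees. A row lasts 1/12 s, in which the tool goes at most 41.7 mm and 7.16 degrees, less where a joint would pass 70% of its speed; a pose out of reach is approached as far as the arm can. A call with a number of a shift or a turn outside -1 to 1 is refused whole. A call with a gripper value outside its range is refused whole. The fingers move at their own pace and stop on an object; "newtons" is the grip in N (left out, the last holds). Time passes only in rows, so rows that repeat a pose let the fingers close. It gives the time, the measured TCP pose, the force, the opening and the grip force at its end, in the units of the state.
- manip.sense(): the state, without advancing time (a new reading comes with each control period).
- manip.snapshot(name): name is "scene" or "top" or "wrist"; returns a dict with "pixels" (400x640x3 uint8, red, green, blue), "depth" (400x640 float32, m along the optical axis (not along the pixel's ray), 0 where there is no reading), "intrinsics" (3x3 intrinsics, pixels), "R" (3x3) and "t" (3): a world point X has camera coordinates R X + t. Camera axes: x right, y down, z forward; pixel columns grow to the right and rows downward; lengths in m; the calibration is good to about 2 mm. The wrist camera is an equidistant fisheye: a pixel r from the principal point sees the ray r / f radians off the axis. A picture is of the moment at which its call begins.
- manip.sign_off(): hands the job in; it is judged then, once.
The state is a dict: "t": time; "q": joint angles; "qd": joint speeds; "tau": joint torques, N m; "tcp_pos": TCP position; "tool_rot": TCP orientation; "force": force on the tool from outside, world axes, zero at the start; "ft_torque": the same for the moment, N m; "finger_gap": opening from 0.0 (shut) to 1.0 (fully open); "gripper_force": force on a finger pad.
Only numpy, scipy, OpenCV 4.12 (cv2) and the standard library are available. Lean on these libraries where they do the work, as an engineer would, in place of code of your own. Each camera call takes 0.05 s, during which the arm holds its last target. There are 200 camera calls.

## Working session

There is one attempt and no reset: what is moved stays moved. The work goes in short steps, Python scripts to look and compute and a tool call to move; the robot and the scene stay as the last step left them, time stands still between calls to the robot, and variables do not carry over. Pictures are saved under pics/ and viewed, at most 12 in all, crops included, and the job is handed in when it is done.

Besides the shell and the picture viewer there is one more tool, called after "Request:" in YAML: its name, and indented under it one key for each argument. apply_moves: Moves the arm, as the interface text tells. Shifts and turns lie within -1 to 1; 1 stands for 800 mm of shift or 180 degrees of turn. Its arguments: {"type":"object","properties":{"claw":{"type":"array","items":{"type":"number"}},"travel":{"type":"array","items":{"type":"array","items":{"type":"number"}}},"turn":{"type":"array","items":{"type":"array","items":{"type":"number"}}},"newtons":{"type":"number"}},"required":["claw","travel","turn"]}

```bash
mkdir -p pics; cat > h.py <<'E'
import numpy as np, cv2, pickle
from station import manip
def snap(n,f):
    s=manip.snapshot(n); pickle.dump(s,open(f'pics/{f}.pkl','wb')); cv2.imwrite(f'pics/{f}.png',s['pixels'][:,:,::-1]); return s
def load(f): return pickle.load(open(f'pics/{f}.pkl','rb'))
def ray(s,u,v):
    K=s['intrinsics']; d=np.array([(u-K[0,2])/K[0,0],(v-K[1,2])/K[1,1],1.]); R=np.array(s['R']);t=np.array(s['t'])
    return -R.T@t, R.T@d
def onz(s,u,v,z):
    o,d=ray(s,u,v); return o+d*(z-o[2])/d[2]
def cloud(s):
    K=s['intrinsics'];D=s['depth'];v,u=np.mgrid[:D.shape[0],:D.shape[1]]
    P=np.stack([(u-K[0,2])/K[0,0]*D,(v-K[1,2])/K[1,1]*D,D],-1)
    W=(P-np.array(s['t']))@np.array(s['R']); W[D==0]=np.nan; return W
E
python3 - <<'E'
from h import *
for n in('scene','top'):
    s=snap(n,n+'0'); print(n,s['intrinsics'].tolist(),(-s['R'].T@s['t']).round(3),s['R'].round(2).tolist())
print(manip.sense())
E
```

```text
scene [[509.72091498947736, 0.0, 319.32347308242754], [0.0, 509.72091498947736, 203.3763854951037], [0.0, 0.0, 1.0]] [ 1.489 -0.45   0.965] [[0.48, 0.88, -0.02], [0.53, -0.31, -0.79], [-0.7, 0.37, -0.61]]
top [[509.7830366065007, 0.0, 323.7394518973679], [0.0, 509.7830366065007, 196.13170314141038], [0.0, 0.0, 1.0]] [0.436 0.05  1.277] [[-0.03, -1.0, -0.0], [-1.0, 0.03, -0.09], [0.09, -0.0, -1.0]]
{'t': 0.1, 'q': array([ 1.10051217e+00,  5.28389006e-01,  1.43379534e+00,  1.97559505e-05,
        1.18141020e+00, -1.78507182e-01]), 'qd': array([ 0.00010445, -0.00040966, -0.00469767, -0.00071499, -0.00081883,
        0.0008938 ]), 'tau': array([-6.04506363e-05, -4.43306208e+01, -1.78586304e+01, -2.25871936e-04,
        3.92610178e-03,  1.05604707e-05]), 'tcp_pos': array([0.17945247, 0.59799771, 0.23041504]), 'tool_rot': array([ 1.45375181e-01,  9.89376094e-01, -9.45828764e-04, -3.27695948e-04]), 'force': array([-0.28028056, -0.28310438, -0.34727555]), 'ft_torque': array([-0.02090355, -0.0185958 ,  0.04298662]), 'gripper_force': 0.0, 'finger_gap': 0.9975763713353752}
```

View pics/top0.png

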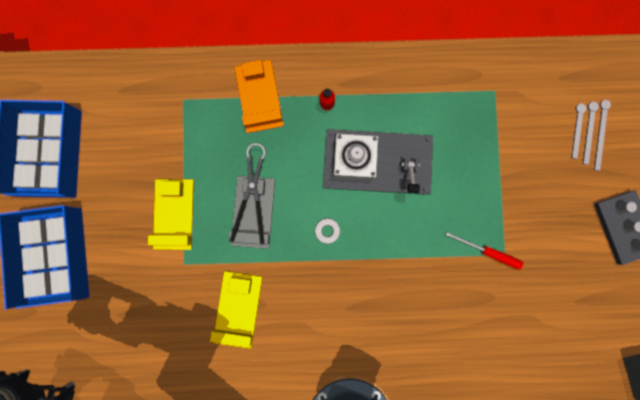

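View pics/scene0.png

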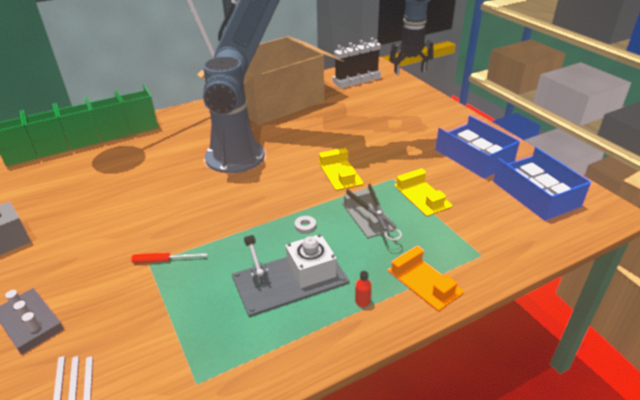

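The top view shows the pliers on the grey rest (ring at about (256,150), grips around (250,222)). The jig's stub is at (357,153), the lever hinge near (409,165), and the knob at (413,188), leaning towards the robot. The flask is at (327,99), the bearing at (327,231) and the driver at (485,250).

```bash
python3 - <<'E'
from h import *
s=load('top0'); W=cloud(s); D=s['pixels'].astype(int)
c=s['pixels'][125:260,225:445]
cv2.imwrite('pics/crop.png',cv2.resize(c,None,fx=3.6,fy=3.6,interpolation=cv2.INTER_CUBIC)[:,:,::-1])
np.set_printoptions(precision=3,suppress=True)
def reg(u0,u1,v0,v1,z0,z1,name):
    w=W[v0:v1,u0:u1].reshape(-1,3); w=w[(w[:,2]>z0)&(w[:,2]<z1)]
    if len(w)<4: print(name,'few');return
    print(name,len(w),'mean',w.mean(0),'min',w.min(0),'max',w.max(0),'medz',np.median(w[:,2]))
reg(340,375,138,170,0.03,.3,'stub all')
z=W[135:180,325:385,2]; print(np.histogram(z[~np.isnan(z)],bins=np.arange(-.01,.16,.005)))
z=W[150:195,395:425,2]; print(np.histogram(z[~np.isnan(z)],bins=np.arange(-.01,.16,.005)))
z=W[140:250,228:275,2]; print(np.histogram(z[~np.isnan(z)],bins=np.arange(-.01,.16,.005)))
E
```

```text
stub all 1118 mean [ 0.643 -0.034  0.088] min [ 0.606 -0.076  0.073] max [0.683 0.007 0.122] medz 0.08215265745280681
(array([  0,   2,  11, 201, 534,  85,  11,   7,   9,  14,  12,  12,   7,
        13,  16,   8,  43, 601, 776,  83,   6,   4,  14,  46, 103,  73,
         2,   0,   0,   0,   0,   0,   0]), array([-0.01 , -0.005,  0.   ,  0.005,  0.01 ,  0.015,  0.02 ,  0.025,
        0.03 ,  0.035,  0.04 ,  0.045,  0.05 ,  0.055,  0.06 ,  0.065,
        0.07 ,  0.075,  0.08 ,  0.085,  0.09 ,  0.095,  0.1  ,  0.105,
        0.11 ,  0.115,  0.12 ,  0.125,  0.13 ,  0.135,  0.14 ,  0.145,
        0.15 ,  0.155]))
(array([  1,  20,  18, 252, 603,  79,   3,   2,   6,   6,   6,  11,  30,
        53,  64,  12,  12,   6,   8,  10,  12,   8,   5,  14,  55,  45,
         4,   0,   0,   0,   0,   0,   0]), array([-0.01 , -0.005,  0.   ,  0.005,  0.01 ,  0.015,  0.02 ,  0.025,
        0.03 ,  0.035,  0.04 ,  0.045,  0.05 ,  0.055,  0.06 ,  0.065,
        0.07 ,  0.075,  0.08 ,  0.085,  0.09 ,  0.095,  0.1  ,  0.105,
        0.11 ,  0.115,  0.12 ,  0.125,  0.13 ,  0.135,  0.14 ,  0.145,
        0.15 ,  0.155]))
(array([  40,  940, 1410, 1126,  275,   10,    5,    3,   16,   23,  270,
        230,  110,  417,  258,    9,    0,    0,    0,    0,    0,    0,
          0,    0,    0,    0,    0,    0,    0,    0,    0,    0,    0]), array([-0.01 , -0.005,  0.   ,  0.005,  0.01 ,  0.015,  0.02 ,  0.025,
        0.03 ,  0.035,  0.04 ,  0.045,  0.05 ,  0.055,  0.06 ,  0.065,
        0.07 ,  0.075,  0.08 ,  0.085,  0.09 ,  0.095,  0.1  ,  0.105,
        0.11 ,  0.115,  0.12 ,  0.125,  0.13 ,  0.135,  0.14 ,  0.145,
        0.15 ,  0.155]))
```

View pics/crop.png

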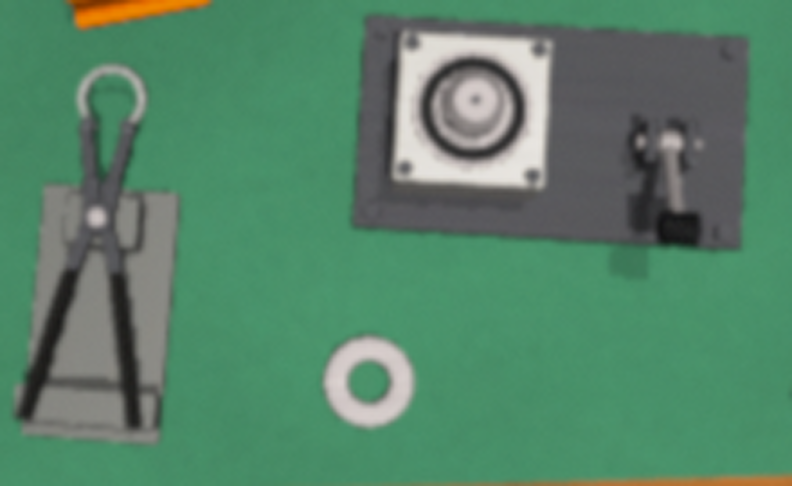

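The crop shows the ring at crop pixel (111,97), the pivot pin at (96,216), and the grip tails at (28,410) and (133,420). The stub top is at (474,99), the bearing ring at (472,107), the hinge at (670,142) and the knob at (678,227).

```bash
python3 - <<'E'
from h import *
np.set_printoptions(precision=4,suppress=True)
s=load('top0'); W=cloud(s); I=s['pixels'].astype(np.uint8); H=cv2.cvtColor(I,cv2.COLOR_RGB2HSV)
def px(a,b): return 225+(a+.5)/3.6-.5,125+(b+.5)/3.6-.5
m=(W[...,2]>.105)&(W[...,2]<.13); z=np.zeros_like(m); z[135:170,335:380]=1; mm=m&z
w=W[mm]; print('stub top',len(w),w.mean(0),(w.min(0)+w.max(0))/2, 'topz',np.percentile(w[:,2],[50,90]))
(u,v),r=cv2.minEnclosingCircle(np.argwhere(mm)[:,::-1].astype(np.float32)); print(u,v,r,onz(s,u,v,.113))
g=I.max(2); z[:]=0; z[135:175,335:378]=1
d=(g<70)&z&(W[...,2]>.07); d=cv2.morphologyEx(d.astype(np.uint8),cv2.MORPH_OPEN,np.ones((2,2)))
n,l,st,ce=cv2.connectedComponentsWithStats(d); print(st[1:],ce[1:])
k=1+np.argmax(st[1:,4]); cs,_=cv2.findContours((l==k).astype(np.uint8),0,2); c=max(cs,key=len); e=cv2.fitEllipse(c); print('dark ring',e,onz(s,*e[0],.081), 'bearing z',np.median(W[l==k][:,2]))
# housing corners
z[:]=0; z[120:190,320:385]=1; hm=((H[...,1]<40)&(g>150)&z).astype(np.uint8); cs,_=cv2.findContours(hm,0,2); c=max(cs,key=cv2.contourArea); R=cv2.minAreaRect(c); print('housing',R); b=cv2.boxPoints(R); P=np.array([onz(s,*q,.08) for q in b]); print(P,P.mean(0))
# plate: non-green
z[:]=0; z[115:205,315:440]=1; pm=((H[...,1]<70)&z).astype(np.uint8); cs,_=cv2.findContours(pm,0,2); c=max(cs,key=cv2.contourArea); R=cv2.minAreaRect(c); b=cv2.boxPoints(R);P=np.array([onz(s,*q,.012) for q in b]); print('plate',R,P,P.mean(0))
# lever
z[:]=0; z[180:200,400:425]=1; km=(g<45)&z&(W[...,2]>.08); w=W[km]; print('knob',len(w),w.mean(0),w.min(0),w.max(0))
print('hinge', onz(s,*px(670,142),.055)); a=px(640,142),px(700,142); print([onz(s,*q,.05) for q in a])
# pliers
print('pin',onz(s,*px(96,216),.066),'ring',onz(s,*px(111,97),.047)); 
z[:]=0; z[140:250,225:275]=1
w=W[(z>0)&(W[...,2]>.052)]; print('tool',len(w)); 
for x0 in np.arange(.42,.66,.02):
    q=w[(w[:,0]>x0)&(w[:,0]<x0+.02)]
    if len(q)>3: print(x0,len(q),q[:,1].min(),q[:,1].max(),q[:,1].mean(),np.median(q[:,2]))
E
```

```text
stub top 224 [ 0.6394 -0.0302  0.1132] [ 0.6411 -0.03    0.1134] topz [0.1136 0.1179]
356.33099365234375 153.31689453125 8.507695198059082 [ 0.6392 -0.0303  0.113 ]
[[353 143   4   2   8]
 [358 143   8   4  16]
 [349 145   2   2   4]
 [345 149   2   2   4]
 [367 148   2   2   4]
 [344 152   2   2   4]
 [369 153   2   7  14]
 [344 158   3   5  10]
 [356 168   3   2   6]] [[354.5  143.5 ]
 [361.5  144.25]
 [349.5  145.5 ]
 [345.5  149.5 ]
 [367.5  148.5 ]
 [344.5  152.5 ]
 [369.5  156.  ]
 [344.9  160.  ]
 [357.   168.5 ]]
dark ring ((361.3667297363281, 144.35714721679688), (2.1204965114593506, 7.737320423126221), 108.66861724853516) [ 0.666  -0.0452  0.081 ] bearing z 0.08248754329915481
housing ((355.7873229980469, 155.0414276123047), (41.73171615600586, 41.62659454345703), 3.0127875804901123)
[[ 0.5952  0.0223  0.08  ]
 [ 0.6949  0.0141  0.08  ]
 [ 0.6869 -0.085   0.08  ]
 [ 0.5873 -0.0761  0.08  ]] [ 0.6411 -0.0312  0.08  ]
plate ((378.0251770019531, 161.33486938476562), (107.46946716308594, 58.861690521240234), 3.468229293823242) [[ 0.573   0.0497  0.012 ]
 [ 0.7217  0.0367  0.012
[... 753 characters left out ...]
942859433724533 0.05968075620478028
0.52 76 0.20304840606322574 0.2509877527675385 0.22565173853318132 0.05973410423466455
0.54 73 0.20525406727265855 0.2430349276837229 0.22434394298251437 0.05765522581197628
0.56 79 0.20938964229094353 0.23633068971828639 0.221503913960808 0.060263081393860655
0.5800000000000001 77 0.20515168107282508 0.229114332460928 0.21800605670816184 0.05832760958302605
0.6000000000000001 71 0.20142742809219175 0.231067193408657 0.2160972971667794 0.05731190425203303
0.6200000000000001 66 0.19655508347410877 0.23121331690220087 0.21412087853649303 0.057324354031399294
0.6400000000000001 14 0.19662673849859064 0.23097316405297602 0.21779344047406296 0.05730942150004809
```

```bash
cat >> h.py <<'E'
from scipy.spatial.transform import Rotation as Ro
def axes(deg):  # tool pointing down, tool y at deg from world x
    a=np.radians(deg); y=np.array([np.cos(a),np.sin(a),0]); z=np.array([0,0,-1.]); return np.stack([np.cross(y,z),y,z],1)
def plan(p0,R0,goals,yaw=84.6):
    "goals: world TCP points; prints travel per call (one call per goal) and the turn"
    Rt=axes(yaw)
    for g in goals:
        g=np.array(g,float); print(g,'travel',(R0.T@(g-p0)/.8).round(4),'turn',(Ro.from_matrix(R0.T@Rt).as_rotvec()/np.pi).round(4),'mm',round(1000*np.linalg.norm(g-p0)))
        p0,R0=g,Rt
def now(): 
    s=manip.sense(); R=Ro.from_quat(s['tool_rot']).as_matrix()
    print('t',round(s['t'],2),'tcp',s['tcp_pos'].round(4),'yaw',round(np.degrees(np.arctan2(R[1,1],R[0,1])),2),'z',R[:,2].round(3),'F',s['force'].round(1),'gap',round(s['finger_gap'],3),'gf',round(s['gripper_force'],1)); return s['tcp_pos'],R
E
python3 - <<'E'
from h import *
p,R=now()
A=np.array(p);B=np.array([.556,-.158,.20])
plan(p,R,[A+(B-A)*k/5 for k in range(1,6)])
E
```

```text
t 0.1 tcp [0.1795 0.598  0.2304] yaw 73.28 z [-0.001 -0.002 -1.   ] F [-0.3 -0.3 -0.3] gap 0.998 gf 0.0
[0.25476197 0.44679817 0.22433203] travel [-0.1445 -0.1539  0.0079] turn [-0.0006 -0.0002 -0.0629] mm 169
[0.33007148 0.29559863 0.21824902] travel [-0.1115 -0.1793  0.0076] turn [0. 0. 0.] mm 169
[0.40538099 0.14439909 0.21216602] travel [-0.1115 -0.1793  0.0076] turn [0. 0. 0.] mm 169
[ 0.48069049 -0.00680046  0.20608301] travel [-0.1115 -0.1793  0.0076] turn [0. 0. 0.] mm 169
[ 0.556 -0.158  0.2  ] travel [-0.1115 -0.1793  0.0076] turn [0. 0. 0.] mm 169
```

Request:
apply_moves:
  claw: [0,0,0,0,0]
  travel:
    - [-0.1445,-0.1539,0.008]
    - [-0.1445,-0.1539,0.008]
    - [-0.1445,-0.1539,0.008]
    - [-0.1445,-0.1539,0.008]
    - [-0.1445,-0.1539,0.008]
  turn:
    - [0,0,-0.063]
    - [0,0,-0.063]
    - [0,0,-0.063]
    - [0,0,-0.063]
    - [0,0,-0.063]
  newtons: 40

```text
t: 0.52
tcp_pos: [0.256, 0.4412, 0.2239]
tool_rot: [0.049, 0.999, -0.003, -0.001]
force: [0.1, 0.7, -0.6]
finger_gap: 0.501
gripper_force: 0.0
```

Request:
apply_moves:
  claw: [0,0,0,0,0]
  travel:
    - [-0.1115,-0.1793,0.0076]
    - [-0.1115,-0.1793,0.0076]
    - [-0.1115,-0.1793,0.0076]
    - [-0.1115,-0.1793,0.0076]
    - [-0.1115,-0.1793,0.0076]
  turn:
    - [0,0,0]
    - [0,0,0]
    - [0,0,0]
    - [0,0,0]
    - [0,0,0]

```text
t: 0.93
tcp_pos: [0.3327, 0.2915, 0.2184]
tool_rot: [0.05, 0.999, -0.001, -0.0]
force: [-1.2, 0.0, 0.1]
finger_gap: 0.495
gripper_force: 0.0
```

Request:
apply_moves:
  claw: [0,0,0,0,0]
  travel:
    - [-0.1115,-0.1793,0.0076]
    - [-0.1115,-0.1793,0.0076]
    - [-0.1115,-0.1793,0.0076]
    - [-0.1115,-0.1793,0.0076]
    - [-0.1115,-0.1793,0.0076]
  turn:
    - [0,0,0]
    - [0,0,0]
    - [0,0,0]
    - [0,0,0]
    - [0,0,0]

```text
t: 1.35
tcp_pos: [0.4102, 0.1404, 0.2129]
tool_rot: [0.05, 0.999, -0.001, 0.002]
force: [0.7, -0.1, 0.4]
finger_gap: 0.5
gripper_force: 0.0
```

Request:
apply_moves:
  claw: [0,0,0,0,0]
  travel:
    - [-0.1115,-0.1793,0.0076]
    - [-0.1115,-0.1793,0.0076]
    - [-0.1115,-0.1793,0.0076]
    - [-0.1115,-0.1793,0.0076]
    - [-0.1115,-0.1793,0.0076]
  turn:
    - [0,0,0]
    - [0,0,0]
    - [0,0,0]
    - [0,0,0]
    - [0,0,0]

```text
t: 1.77
tcp_pos: [0.4864, -0.0115, 0.2069]
tool_rot: [0.05, 0.999, -0.002, 0.003]
force: [0.7, -0.1, 1.2]
finger_gap: 0.495
gripper_force: 0.0
```

Request:
apply_moves:
  claw: [0,0,0,0,0]
  travel:
    - [-0.1115,-0.1793,0.0076]
    - [-0.1115,-0.1793,0.0076]
    - [-0.1115,-0.1793,0.0076]
    - [-0.1115,-0.1793,0.0076]
    - [-0.1115,-0.1793,0.0076]
  turn:
    - [0,0,0]
    - [0,0,0]
    - [0,0,0]
    - [0,0,0]
    - [0,0,0]

```text
t: 2.18
tcp_pos: [0.5613, -0.1636, 0.2006]
tool_rot: [0.049, 0.999, -0.002, 0.003]
force: [0.7, -0.0, 1.1]
finger_gap: 0.5
gripper_force: 0.0
```

Request:
apply_moves:
  claw: [0,0]
  travel:
    - [0,0,0]
    - [0,0,0]
  turn:
    - [0,0,0]
    - [0,0,0]

```text
t: 2.35
tcp_pos: [0.5559, -0.156, 0.1999]
tool_rot: [0.047, 0.999, 0.001, -0.001]
force: [0.5, 0.8, -0.5]
finger_gap: 0.496
gripper_force: 0.0
```

```bash
python3 - <<'E'
from h import *
p,R=now()
s=snap('wrist','w1'); print(s['intrinsics'].tolist(), (-s['R'].T@s['t']).round(4), s['R'].round(3).tolist())
p,R=now()
E
```

```text
t 2.35 tcp [ 0.5559 -0.156   0.1999] yaw 84.6 z [-0.002  0.002 -1.   ] F [ 0.5  0.8 -0.5] gap 0.496 gf 0.0
[[309.70691628693146, 0.0, 321.1402321875039], [0.0, 309.70691628693146, 206.34958769963973], [0.0, 0.0, 1.0]] [ 0.4807 -0.1491  0.3412] [[0.095, 0.995, 0.002], [0.953, -0.091, 0.29], [0.289, -0.025, -0.957]]
t 2.4 tcp [ 0.5556 -0.1553  0.2   ] yaw 84.67 z [-0.002  0.002 -1.   ] F [0.3 0.2 1. ] gap 0.501 gf 0.0
```

View pics/w1.png

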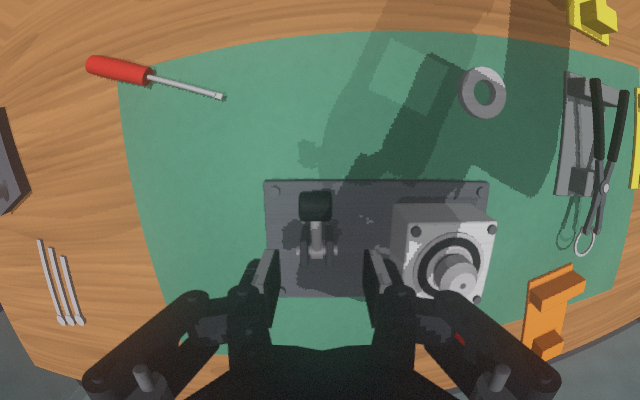

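The wrist view shows the knob at (315,205), the hinge at (318,243), the stub top at (459,275) and the pliers at the right edge. Next I'll refine the knob and stub with fisheye rays.

```bash
cat >> h.py <<'E'
def wray(s,u,v):
    K=s['intrinsics']; d=np.array([u-K[0,2],v-K[1,2]]); r=np.hypot(*d); th=r/K[0,0]
    c=np.array([*(d/max(r,1e-9)*np.sin(th)),np.cos(th)]); R=np.array(s['R']); return -R.T@np.array(s['t']),R.T@c
def wonz(s,u,v,z):
    o,d=wray(s,u,v); return o+d*(z-o[2])/d[2]
def wpt(s,u,v):
    K=s['intrinsics']; o,d=wray(s,u,v); D=s['depth'][int(round(v)),int(round(u))]; return o+d*D/(np.array(s['R'])@d)[2]
E
python3 - <<'E'
from h import *
np.set_printoptions(precision=4,suppress=True)
s=load('w1'); I=s['pixels']; g=I.max(2)
m=np.zeros(g.shape,bool); m[180:235,290:345]=1
k=((g<45)&m).astype(np.uint8); n,l,st,ce=cv2.connectedComponentsWithStats(k); i=1+np.argmax(st[1:,4]); print(st[i],ce[i])
x,y,w,h,_=st[i]
pts=np.array([wpt(s,u,v) for v,u in np.argwhere(l==i)]); print('knob cloud',np.nanmedian(pts,0),pts.min(0),pts.max(0))
for u,v in((x-.5,y+5),(x+w-.5,y+5),ce[i]): print(wonz(s,u,v,.112))
print('stub dot',wonz(s,462,286,.1165),wpt(s,462,286),wpt(s,456,270))
m[:]=0; m[235:310,415:495]=1
P=np.array([wpt(s,u,v) for v,u in np.argwhere(m)])
t=P[(P[:,2]>.112)&(P[:,2]<.13)]; print('stub top',len(t),t.mean(0),(t.min(0)+t.max(0))/2,np.percentile(t[:,2],[10,50,90]))
b=P[(P[:,2]>.07)&(P[:,2]<.1)]; print(np.histogram(b[:,2],bins=np.arange(.07,.101,.002)))
for u in(298,308,318,328,338): print(u,wpt(s,u,252),wpt(s,u,240))
E
```

```text
[321 202  11  20  99] [326.7172 214.3131]
knob cloud [ 0.5569 -0.1511  0.1145] [ 0.5464 -0.1565  0.0112] [ 0.5904 -0.1477  0.1174]
[ 0.5504 -0.1557  0.112 ]
[ 0.5512 -0.1473  0.112 ]
[ 0.5568 -0.1515  0.112 ]
stub dot [ 0.6367 -0.034   0.1165] [ 0.6376 -0.0333  0.1153] [ 0.6223 -0.039   0.1102]
stub top 544 [ 0.6342 -0.0329  0.1143] [ 0.636  -0.0327  0.1142] [0.1131 0.1145 0.1154]
(array([   0,    0,    1,  163, 1007, 1813,  174,    7,   10,   44,   46,
         42,   54,   45,   48]), array([0.07 , 0.072, 0.074, 0.076, 0.078, 0.08 , 0.082, 0.084, 0.086,
       0.088, 0.09 , 0.092, 0.094, 0.096, 0.098, 0.1  ]))
298 [ 0.6142 -0.185   0.0533] [ 0.6185 -0.1885  0.0108]
308 [ 0.6148 -0.1748  0.0538] [ 0.6101 -0.175   0.0335]
318 [ 0.6143 -0.1644  0.0569] [ 0.5941 -0.1623  0.0736]
328 [ 0.6135 -0.1543  0.0606] [ 0.6018 -0.1532  0.0576]
338 [ 0.6387 -0.1434  0.01  ] [ 0.6233 -0.1423  0.01  ]
```

Request:
apply_moves:
  claw: [0,0,0,0,-0.6]
  travel:
    - [0,-0.001,0.05]
    - [0,-0.001,0.1]
    - [0,-0.001,0.14]
    - [0,-0.001,0.14]
    - [0,-0.001,0.14]
  turn:
    - [0,0,0]
    - [0,0,0]
    - [0,0,0]
    - [0,0,0]
    - [0,0,0]

```text
t: 2.82
tcp_pos: [0.5545, -0.1571, 0.0876]
tool_rot: [0.045, 0.999, -0.0, -0.003]
force: [-4.8, -17.3, 0.2]
finger_gap: 0.377
gripper_force: 8.5
```

Request:
apply_moves:
  claw: [-1,-1,-1,-1]
  travel:
    - [0,0,0]
    - [0,0,0]
    - [0,0,0]
    - [0,0,0]
  turn:
    - [0,0,0]
    - [0,0,0]
    - [0,0,0]
    - [0,0,0]

```text
t: 3.15
tcp_pos: [0.5568, -0.1606, 0.0905]
tool_rot: [0.045, 0.999, -0.003, 0.001]
force: [-1.7, -9.3, -9.3]
finger_gap: 0.296
gripper_force: 42.5
```

Request:
apply_moves:
  claw: [-1,-1,-1,-1,-1]
  travel:
    - [-0.0215,-0.002,-0.0196]
    - [-0.05,-0.002,-0.0334]
    - [-0.071,-0.002,-0.0376]
    - [-0.0815,-0.002,-0.038]
    - [-0.0875,-0.002,-0.038]
  turn:
    - [0,0,0]
    - [0,0,0]
    - [0,0,0]
    - [0,0,0]
    - [0,0,0]

```text
t: 3.57
tcp_pos: [0.6245, -0.1668, 0.1209]
tool_rot: [0.046, 0.999, -0.001, -0.002]
force: [-6.0, -5.7, -3.4]
finger_gap: 0.293
gripper_force: 40.5
```

Request:
apply_moves:
  claw: [-1,-1,-1]
  travel:
    - [0,0,0]
    - [0,0,0]
    - [0,0,0]
  turn:
    - [0,0,0]
    - [0,0,0]
    - [0,0,0]

```text
t: 3.82
tcp_pos: [0.6247, -0.1668, 0.1209]
tool_rot: [0.046, 0.999, -0.002, -0.001]
force: [-3.1, -5.6, -5.1]
finger_gap: 0.295
gripper_force: 40.1
```

```bash
python3 - <<'E'
from h import *
np.set_printoptions(precision=4,suppress=True)
now()
s=snap('scene','s1'); W=cloud(s); g=s['pixels'].max(2)
cv2.imwrite('pics/s1c.png',cv2.resize(s['pixels'][200:330,200:360],None,fx=4,fy=4,interpolation=cv2.INTER_CUBIC)[:,:,::-1])
E
```

```text
t 3.82 tcp [ 0.6247 -0.1668  0.1209] yaw 84.74 z [-0.002 -0.003 -1.   ] F [-3.1 -5.6 -5.1] gap 0.295 gf 40.1
```

View pics/s1c.png

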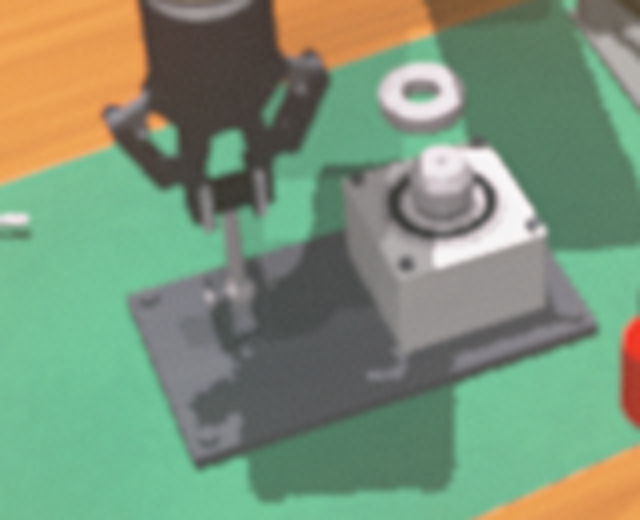

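The crop shows the rod standing upright at (234,255) under the held knob at (230,190). I'll release it, rise and measure.

Request:
apply_moves:
  claw: [0,0,0,0,0]
  travel:
    - [0,0,0]
    - [0,0,0]
    - [0,0,-0.02]
    - [0,0,-0.06]
    - [0,0,-0.11]
  turn:
    - [0,0,0]
    - [0,0,0]
    - [0,0,0]
    - [0,0,0]
    - [0,0,0]

```text
t: 4.28
tcp_pos: [0.6248, -0.1647, 0.2072]
tool_rot: [0.047, 0.999, 0.001, -0.002]
force: [0.3, -1.1, 0.4]
finger_gap: 0.503
gripper_force: 0.0
```

Request:
apply_moves:
  claw: [1,1,1,1]
  travel:
    - [0.04,0.02,0]
    - [0.08,0.05,0]
    - [0.08,0.09,0]
    - [0.08,0.11,0]
  turn:
    - [0,0,0]
    - [0,0,0]
    - [0,0,0]
    - [0,0,0]

```text
t: 4.62
tcp_pos: [0.5685, -0.0689, 0.2093]
tool_rot: [0.047, 0.999, 0.001, 0.0]
force: [0.9, -0.1, -1.2]
finger_gap: 1.004
gripper_force: 0.0
```

```bash
python3 - <<'E'
from h import *
np.set_printoptions(precision=4,suppress=True)
p,R=now()
s=snap('scene','s2'); W=cloud(s); g=s['pixels'].max(2)
m=(g<60)&(abs(W[...,0]-.62)<.04)&(abs(W[...,1]+.165)<.03)&(W[...,2]>.09)&(W[...,2]<.16)
w=W[m]; print('knob',len(w),w.mean(0),w.min(0),w.max(0))
m=(abs(W[...,0]-.62)<.03)&(abs(W[...,1]+.165)<.012)
for z in np.arange(.05,.15,.01):
    q=W[m&(abs(W[...,2]-z)<.005)]; print(z.round(2),len(q),q.mean(0) if len(q) else '')
# rod centre line in image -> lean
p=np.array(p); B=np.array([.504,.2285,.16]); print(p)
plan(p,R,[p+(B-p)*k/3 for k in(1,2,3)]+[[.504,.2285,.036]],84.4)
cv2.imwrite('pics/s2c.png',cv2.resize(s['pixels'][200:330,200:360],None,fx=4,fy=4,interpolation=cv2.INTER_CUBIC)[:,:,::-1])
E
```

```text
t 4.62 tcp [ 0.5685 -0.0689  0.2093] yaw 84.66 z [ 0.001  0.002 -1.   ] F [ 0.9 -0.1 -1.2] gap 1.004 gf 0.0<stdin>:6: RuntimeWarning: Mean of empty slice.
  ret = um.true_divide(
Traceback (most recent call last):
ValueError: zero-size array to reduction operation minimum which has no identity
```

```bash
python3 - <<'E'
from h import *
np.set_printoptions(precision=4,suppress=True)
s=load('s2'); W=cloud(s)
m=(abs(W[...,0]-.625)<.035)&(abs(W[...,1]+.165)<.014)
for z in np.arange(.05,.16,.01):
    q=W[m&(abs(W[...,2]-z)<.005)]; print(z.round(2),len(q),q.mean(0) if len(q) else '')
p,R=now()
p=np.array(p); B=np.array([.504,.2285,.16]); 
plan(p,R,[p+(B-p)*k/2 for k in(1,2)]+[[.504,.2285,.036]],84.4)
cv2.imwrite('pics/s2c.png',cv2.resize(s['pixels'][200:330,200:360],None,fx=4,fy=4,interpolation=cv2.INTER_CUBIC)[:,:,::-1])
E
```

```text
0.05 34 [ 0.6261 -0.1635  0.0505]
0.06 66 [ 0.6214 -0.1634  0.0608]
0.07 15 [ 0.6238 -0.1639  0.069 ]
0.08 14 [ 0.6226 -0.1674  0.0812]
0.09 10 [ 0.6226 -0.1669  0.0915]
0.1 11 [ 0.6228 -0.1679  0.1001]
0.11 10 [ 0.6229 -0.1674  0.1091]
0.12 12 [ 0.6233 -0.1669  0.1183]
0.13 12 [ 0.6283 -0.1675  0.1314]
0.14 43 [ 0.629  -0.1676  0.1405]
0.15 47 [ 0.6229 -0.1669  0.1471]
t 4.67 tcp [ 0.5698 -0.0671  0.2095] yaw 84.79 z [ 0.003  0.002 -1.   ] F [-1.   1.6  0.6] gap 0.997 gf 0.0
[0.5369 0.0807 0.1847] travel [0.0578 0.1802 0.0312] turn [0.0008 0.0008 0.0021] mm 153
[0.504  0.2285 0.16  ] travel [0.059  0.1799 0.0309] turn [0. 0. 0.] mm 153
[0.504  0.2285 0.036 ] travel [-0.    -0.     0.155] turn [0. 0. 0.] mm 124
```

View pics/s2c.png

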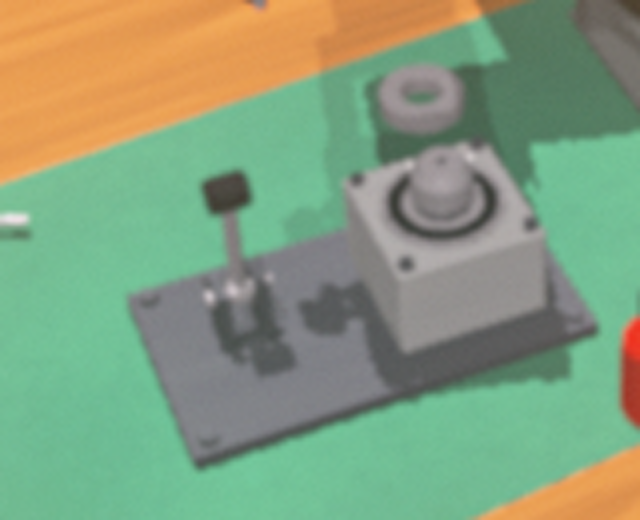

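The lever stands upright: the rod's x is constant at about 0.623 over z 0.08–0.12, so it leans under 1.5°. Next I'll go above the grips.

Request:
apply_moves:
  claw: [1,1,1,1]
  travel:
    - [0.058,0.18,0.031]
    - [0.058,0.18,0.031]
    - [0.058,0.18,0.031]
    - [0.058,0.18,0.031]
  turn:
    - [0,0,0.001]
    - [0,0,0.001]
    - [0,0,0.001]
    - [0,0,0.001]

```text
t: 5.0
tcp_pos: [0.537, 0.0784, 0.1835]
tool_rot: [0.048, 0.999, 0.001, 0.001]
force: [0.6, -0.6, -0.4]
finger_gap: 0.998
gripper_force: 0.0
```

Request:
apply_moves:
  claw: [1,1,1,1,1]
  travel:
    - [0.059,0.18,0.031]
    - [0.059,0.18,0.031]
    - [0.059,0.18,0.031]
    - [0.059,0.18,0.031]
    - [0.059,0.18,0.031]
  turn:
    - [0,0,0]
    - [0,0,0]
    - [0,0,0]
    - [0,0,0]
    - [0,0,0]

```text
t: 5.42
tcp_pos: [0.5031, 0.2284, 0.1583]
tool_rot: [0.045, 0.999, 0.001, 0.0]
force: [-0.6, -0.0, -0.3]
finger_gap: 1.001
gripper_force: 0.0
```

```bash
python3 - <<'E'
from h import *
p,R=now(); s=snap('wrist','w2'); p,R=now()
E
```

```text
t 5.42 tcp [0.5031 0.2284 0.1583] yaw 84.8 z [ 0.001  0.002 -1.   ] F [-0.6 -0.  -0.3] gap 1.001 gf 0.0
t 5.47 tcp [0.5043 0.2261 0.1585] yaw 84.76 z [ 0.002  0.001 -1.   ] F [-0.5  0.8  0.2] gap 1.002 gf 0.0
```

View pics/w2.png

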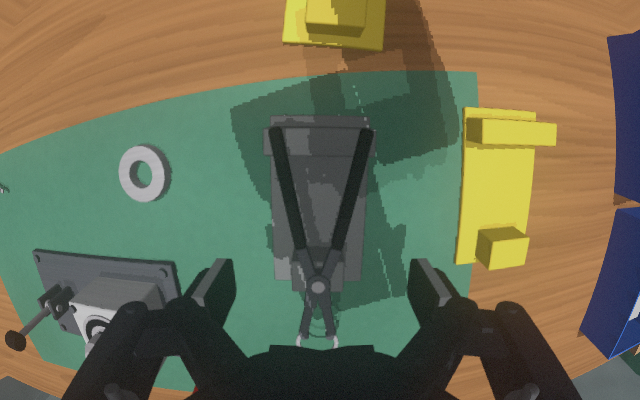

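The wrist view shows the pivot pin at (318,287) and the tails at (276,131) and (366,131), with open fingers straddling the pliers and nothing in the way.

```bash
python3 - <<'E'
from h import *
np.set_printoptions(precision=4,suppress=True)
s=load('w2')
for n,u,v in(('pin',318,287),('pinlow',318,284)): print(n,wpt(s,u,v),wonz(s,u,v,.064))
g=s['pixels'].max(2)
for v in (135,150,165,180,195,210,225):
    r=[wpt(s,u,v) for u in range(262,382)]; r=np.array([q for q in r if q[2]>.0535 and q[2]<.066])
    if len(r)>3: print(v,len(r),r[:,0].mean(),r[:,1].min(),r[:,1].max(),'mid',(r[:,1].min()+r[:,1].max())/2,np.median(r[:,2]))
E
```

```text
pin [0.4275 0.2349 0.2994] [0.5735 0.2194 0.064 ]
pinlow [0.5718 0.2195 0.0617] [0.5704 0.2197 0.064 ]
135 28 0.44316002712542846 0.19253575859755692 0.274605642622478 mid 0.23357070061001745 0.058952986071223554
150 28 0.4547793571414868 0.19346799438220508 0.2704875095010323 mid 0.23197775194161868 0.059064608992562065
165 25 0.4668073500887834 0.19647370130627922 0.26679780260824143 mid 0.23163575195726033 0.059068686747294014
180 26 0.4791339021227588 0.1973553855118686 0.26267425149878204 mid 0.23001481850532532 0.059197015549404555
195 25 0.49133788740574585 0.19903428539590085 0.2586702328791903 mid 0.22885225913754556 0.05927360952297164
210 24 0.5037934046454186 0.2000476115394816 0.25375421086743066 mid 0.22690091120345612 0.05929944163086161
225 26 0.5170398378620715 0.20159924733655163 0.250554630931502 mid 0.22607693913402682 0.059164711887865915
```

Request:
apply_moves:
  claw: [1,1,1,1,1]
  travel:
    - [0.0035,0.001,0.05]
    - [0.0035,0.001,0.1]
    - [0.0035,0.001,0.14]
    - [0.0035,0.001,0.158]
    - [0.0035,0.001,0.158]
  turn:
    - [0,0,0.003]
    - [0,0,0.003]
    - [0,0,0.003]
    - [0,0,0.003]
    - [0,0,0.003]

```text
t: 5.88
tcp_pos: [0.5012, 0.2226, 0.0287]
tool_rot: [0.054, 0.999, -0.001, -0.002]
force: [-1.1, -0.6, -0.6]
finger_gap: 0.997
gripper_force: 0.0
```

Request:
apply_moves:
  claw: [0.5,0.2,-0.1,-0.4,-0.7]
  travel:
    - [0,0,0]
    - [0,0,0]
    - [0,0,-0.001]
    - [0,0,-0.003]
    - [0,0,-0.004]
  turn:
    - [0,0,0]
    - [0,0,0]
    - [0,0,0]
    - [0,0,0]
    - [0,0,0]
  newtons: 80

```text
t: 6.3
tcp_pos: [0.5028, 0.2243, 0.0373]
tool_rot: [0.053, 0.999, 0.001, 0.001]
force: [-3.4, 2.3, 7.7]
finger_gap: 0.3
gripper_force: 11.3
```

Request:
apply_moves:
  claw: [-1,-1,-1,-1]
  travel:
    - [0,0,0]
    - [0,0,0]
    - [0,0,0]
    - [0,0,0]
  turn:
    - [0,0,0]
    - [0,0,0]
    - [0,0,0]
    - [0,0,0]

```text
t: 6.63
tcp_pos: [0.503, 0.2248, 0.0379]
tool_rot: [0.053, 0.999, 0.001, 0.002]
force: [-3.6, 1.7, 11.0]
finger_gap: 0.233
gripper_force: 78.3
```

```bash
python3 - <<'E'
from h import *
np.set_printoptions(precision=4,suppress=True)
now()
s=snap('wrist','w3'); c=s['pixels'][90:400,200:440]; c=cv2.resize(c,None,fx=1.9,fy=1.9,interpolation=cv2.INTER_CUBIC)
t=snap('scene','s3'); d=cv2.resize(t['pixels'][165:275,320:430],None,fx=3,fy=3,interpolation=cv2.INTER_CUBIC)
o=np.zeros((590,800,3),np.uint8); o[:c.shape[0],:c.shape[1]]=c[:590]; o[:330,460:790]=d
cv2.imwrite('pics/c3.png',o[:,:,::-1])
E
```

```text
t 6.63 tcp [0.503  0.2248 0.0379] yaw 83.91 z [ 0.004  0.001 -1.   ] F [-3.6  1.7 11. ] gap 0.233 gf 78.3
```

View pics/c3.png

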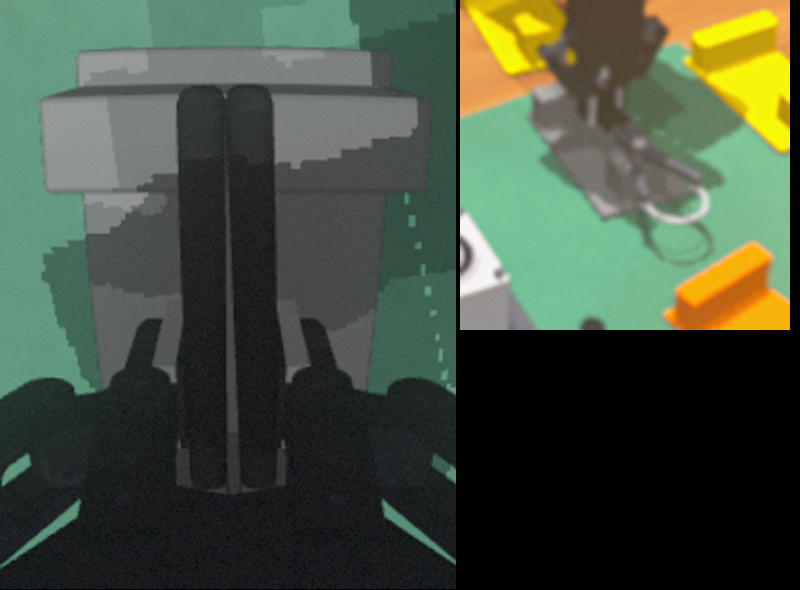

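The left crop shows both black grips squeezed parallel between the pads. The right crop shows the ring opened wide at about (680,200). Next I'll lift.

Request:
apply_moves:
  claw: [-1,-1,-1,-1,-1]
  travel:
    - [0,0,-0.01]
    - [0,0,-0.035]
    - [0,0,-0.07]
    - [0,0,-0.105]
    - [0,0,-0.14]
  turn:
    - [0,0,0]
    - [0,0,0]
    - [0,0,0]
    - [0,0,0]
    - [0,0,0]

```text
t: 7.15
tcp_pos: [0.5019, 0.2238, 0.1485]
tool_rot: [0.053, 0.999, -0.0, 0.0]
force: [0.8, 0.7, -3.0]
finger_gap: 0.23
gripper_force: 78.1
```

Request:
apply_moves:
  claw: [-1,-1]
  travel:
    - [0,0,0]
    - [0,0,0]
  turn:
    - [0,0,0]
    - [0,0,0]

```text
t: 7.32
tcp_pos: [0.5034, 0.2242, 0.1489]
tool_rot: [0.053, 0.999, 0.001, 0.003]
force: [-0.0, -0.1, -3.4]
finger_gap: 0.234
gripper_force: 78.2
```

```bash
python3 - <<'E'
from h import *
np.set_printoptions(precision=4,suppress=True)
p,R=now()
t=snap('scene','s4'); W=cloud(t); 
w=W[(W[...,2]>.11)&(W[...,0]>p[0]+.06)&(W[...,0]<p[0]+.2)&(abs(W[...,1]-p[1])<.07)&(W[...,2]<.2)]
print(len(w))
d=R[:,0]*-1; n=R[:,1]
a=(w-p)@d; b=(w-p)@n
for k in np.arange(.06,.2,.01):
    q=(a>k)&(a<k+.01); 
    if q.sum()>2: print(k.round(2),q.sum(),'y',b[q].min().round(4),b[q].max().round(4),'z',np.median(w[q,2]).round(4))
E
```

```text
t 7.32 tcp [0.5034 0.2242 0.1489] yaw 83.9 z [ 0.006  0.001 -1.   ] F [-0.  -0.1 -3.4] gap 0.234 gf 78.2
293
0.06 16 y -0.0107 0.0107 z 0.1692
0.07 24 y -0.0102 0.0125 z 0.1716
0.08 27 y -0.0106 0.0151 z 0.1708
0.09 32 y -0.0168 0.0194 z 0.1679
0.1 32 y -0.0191 0.0214 z 0.1679
0.11 18 y -0.0225 0.0284 z 0.1686
0.12 29 y -0.026 0.0323 z 0.1673
0.13 32 y -0.0312 0.0346 z 0.1669
0.14 32 y -0.0317 0.0323 z 0.1617
0.15 12 y -0.0277 0.031 z 0.1567
0.16 13 y -0.0258 0.0251 z 0.1574
0.17 26 y -0.0165 0.0208 z 0.1577
```

Request:
apply_moves:
  claw: [-1,-1,-1,-1,-1]
  travel:
    - [-0.002,-0.02,0]
    - [-0.004,-0.05,0]
    - [-0.006,-0.08,0]
    - [-0.008,-0.115,0]
    - [-0.009,-0.15,0]
  turn:
    - [0,0,0]
    - [0,0,0]
    - [0,0,0]
    - [0,0,0]
    - [0,0,0]

```text
t: 7.78
tcp_pos: [0.4949, 0.103, 0.1446]
tool_rot: [0.053, 0.999, -0.0, -0.002]
force: [0.7, -0.1, -3.2]
finger_gap: 0.23
gripper_force: 78.2
```

Request:
apply_moves:
  claw: [-1,-1,-1,-1,-1]
  travel:
    - [-0.002,-0.035,0]
    - [-0.004,-0.07,0]
    - [-0.006,-0.105,0]
    - [-0.008,-0.135,0]
    - [-0.009,-0.15,0]
  turn:
    - [0,0,0]
    - [0,0,0]
    - [0,0,0]
    - [0,0,0]
    - [0,0,0]

```text
t: 8.2
tcp_pos: [0.4897, -0.0185, 0.1448]
tool_rot: [0.054, 0.999, -0.0, -0.002]
force: [-0.7, 0.7, -2.6]
finger_gap: 0.227
gripper_force: 78.2
```

Request:
apply_moves:
  claw: [-1,-1,-1]
  travel:
    - [0,0,0]
    - [0,0,0]
    - [0,0,0]
  turn:
    - [0,0,0]
    - [0,0,0]
    - [0,0,0]

```text
t: 8.45
tcp_pos: [0.4901, -0.0152, 0.1455]
tool_rot: [0.053, 0.999, 0.0, -0.001]
force: [0.1, 0.5, -3.4]
finger_gap: 0.235
gripper_force: 78.2
```

```bash
python3 - <<'E'
from h import *
p,R=now()
t=snap('scene','s5'); u=snap('top','t5')
up=lambda x,f: cv2.resize(x,None,fx=f,fy=f,interpolation=cv2.INTER_CUBIC)
c=up(t['pixels'][195:295,265:365],4); d=up(u['pixels'][115:215,315:415],4)
cv2.imwrite('pics/c5.png',np.hstack([c,d])[:,:,::-1])
E
```

```text
t 8.45 tcp [ 0.4901 -0.0152  0.1455] yaw 83.91 z [-0.002  0.001 -1.   ] F [ 0.1  0.5 -3.4] gap 0.235 gf 78.2
```

View pics/c5.png

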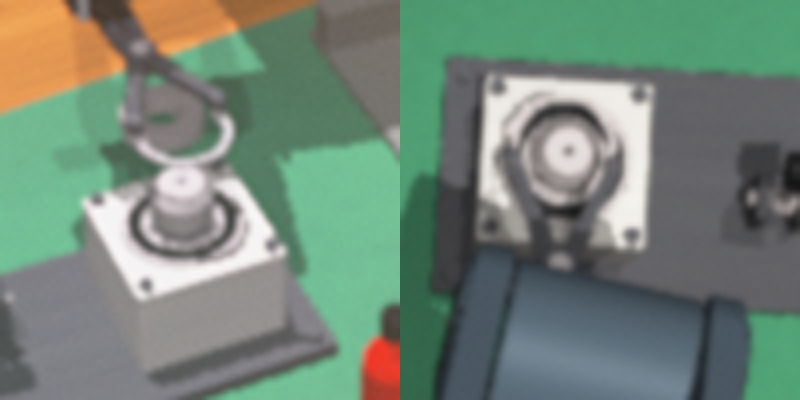

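Left is the scene view: the spread ring is at crop (183,130), above the stub at (182,185). In the top view, right, the ring surrounds the stub top at (567,150) roughly concentrically. Next I'll fit the ring and stub centres in the same cameras.

```bash
python3 - <<'E'
from h import *
from scipy.optimize import least_squares
np.set_printoptions(precision=4,suppress=True)
def fit(w,r0=None):
    f=lambda q:np.hypot(w[:,0]-q[0],w[:,1]-q[1])-(r0 or q[2])
    o=least_squares(f,[*w[:,:2].mean(0),r0 or .025],loss='soft_l1',f_scale=.002); return o.x,np.std(f(o.x))
for n in('s5','t5'):
    s=load(n); W=cloud(s); sel=(abs(W[...,0]-.64)<.05)&(abs(W[...,1]+.032)<.05)
    zz=W[sel][:,2]; print(n,np.histogram(zz,bins=np.arange(.07,.18,.005))[0])
    r=W[sel&(W[...,2]>.14)&(W[...,2]<.157)&(W[...,0]>.63)]; print('ring',len(r),fit(r,.0255),fit(r),r.min(0),r.max(0),np.median(r[:,2]))
    st=W[sel&(W[...,2]>.110)&(W[...,2]<.122)]; print('stub top',len(st),st.mean(0),(st.min(0)+st.max(0))/2)
s=load('s5');W=cloud(s); sel=(abs(W[...,0]-.64)<.03)&(abs(W[...,1]+.032)<.03)
st=W[sel&(W[...,2]>.088)&(W[...,2]<.106)]; print('stub side',len(st),fit(st,.02))
# same for the scene view before the ring was there
W=cloud(load('s2')); sel=(abs(W[...,0]-.64)<.03)&(abs(W[...,1]+.032)<.03)
st=W[sel&(W[...,2]>.088)&(W[...,2]<.106)]; print('stub side s2',len(st),fit(st,.02)); st=W[sel&(W[...,2]>.112)&(W[...,2]<.122)]; print('top',st.mean(0),(st.min(0)+st.max(0))/2)
E
```

```text
s5 [ 39 191 556  81  20  23  28  31  48  71   2   0   0   0   0   0  70  27
  77  31   0]
ring 71 (array([ 0.6402, -0.0283,  0.0255]), np.float64(0.0020347925208263986)) (array([ 0.6383, -0.0282,  0.0271]), np.float64(0.0018872451666730817)) [ 0.6313 -0.058   0.15  ] [0.6687 0.0025 0.157 ] 0.15278259272326525
stub top 121 [ 0.6445 -0.0348  0.1153] [ 0.6437 -0.0327  0.1155]
t5 [ 28 465 578  49   5   2  18  41  91  86   4   0   0   0   0  11  64  13
 123  36   0]
ring 78 (array([ 0.6394, -0.0259,  0.0255]), np.float64(0.0014497173773463379)) (array([ 0.6373, -0.0256,  0.0273]), np.float64(0.0012299283516652858)) [ 0.6322 -0.0541  0.1474] [0.6652 0.0021 0.1556] 0.15224841907570782
stub top 180 [ 0.6395 -0.0306  0.1148] [ 0.6392 -0.0299  0.1159]
stub side 77 (array([ 0.6399, -0.0321,  0.02  ]), np.float64(0.0015049462064590162))
stub side s2 75 (array([ 0.6401, -0.0324,  0.02  ]), np.float64(0.0014883849203666797))
top [ 0.6436 -0.0345  0.1162] [ 0.6422 -0.034   0.1164]
```

Request:
apply_moves:
  claw: [-1,-1,-1,-1,-1]
  travel:
    - [-0.0027,-0.0054,0]
    - [-0.0027,-0.0054,0.012]
    - [-0.0027,-0.0054,0.025]
    - [-0.0027,-0.0054,0.025]
    - [-0.0027,-0.0054,0.025]
  turn:
    - [0,0,0]
    - [0,0,0]
    - [0,0,0]
    - [0,0,0]
    - [0,0,0]

```text
t: 8.97
tcp_pos: [0.492, -0.0202, 0.1254]
tool_rot: [0.053, 0.999, 0.0, -0.001]
force: [0.5, -0.6, -2.4]
finger_gap: 0.231
gripper_force: 78.2
```

```bash
python3 - <<'E'
from h import *
from scipy.optimize import least_squares
np.set_printoptions(precision=4,suppress=True)
now()
def fit(w,r0):
    f=lambda q:np.hypot(w[:,0]-q[0],w[:,1]-q[1])-r0
    o=least_squares(f,[*w[:,:2].mean(0)],loss='soft_l1',f_scale=.002); return o.x
for n in('scene','top'):
    s=snap(n,n[0]+'6'); W=cloud(s); sel=(abs(W[...,0]-.64)<.05)&(abs(W[...,1]+.032)<.05)
    r=W[sel&(W[...,2]>.123)&(W[...,2]<.137)&(W[...,0]>.63)]; print(n,'ring',len(r),fit(r,.0265),np.median(r[:,2]))
    st=W[sel&(W[...,2]>.110)&(W[...,2]<.121)&(np.hypot(W[...,0]-.64,W[...,1]+.032)<.022)]; print('stub top',len(st),st.mean(0))
up=lambda x,f: cv2.resize(x,None,fx=f,fy=f,interpolation=cv2.INTER_CUBIC)
c=up(load('s6')['pixels'][195:295,265:365],4); d=up(load('t6')['pixels'][115:215,315:415],4)
cv2.imwrite('pics/c6.png',np.hstack([c,d])[:,:,::-1])
E
```

```text
t 8.97 tcp [ 0.492  -0.0202  0.1254] yaw 83.93 z [-0.002  0.001 -1.   ] F [ 0.5 -0.6 -2.4] gap 0.231 gf 78.2
scene ring 78 [ 0.6406 -0.0332] 0.1326687926412101
stub top 87 [ 0.6436 -0.034   0.115 ]
top ring 78 [ 0.6405 -0.0312] 0.13161105665643913
stub top 168 [ 0.6403 -0.0305  0.1149]
```

View pics/c6.png

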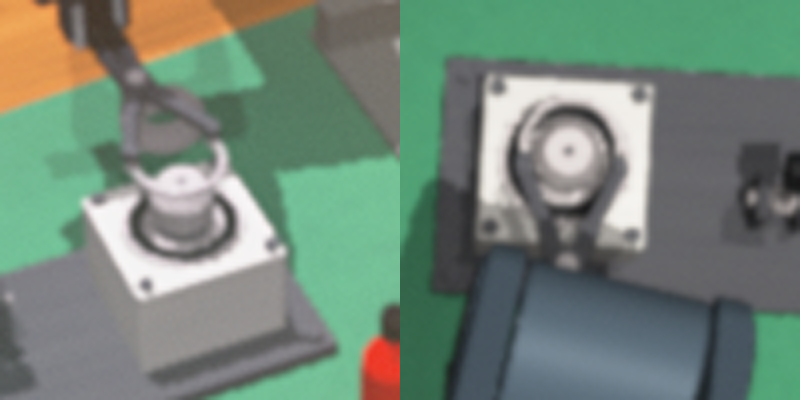

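The left crop shows the ring at (175,175), just around and above the stub end. In the top view the ring is concentric with the stub at (567,150). I'll lower it gently.

Request:
apply_moves:
  claw: [-1,-1,-1,-1,-1]
  travel:
    - [0,0.0009,0.005]
    - [0,0.0009,0.01]
    - [0,0.0009,0.016]
    - [0,0.0009,0.022]
    - [0,0.0009,0.028]
  turn:
    - [0,0,0]
    - [0,0,0]
    - [0,0,0]
    - [0,0,0]
    - [0,0,0]

```text
t: 9.48
tcp_pos: [0.4926, -0.0199, 0.1033]
tool_rot: [0.053, 0.999, 0.0, -0.0]
force: [0.5, -0.3, -2.9]
finger_gap: 0.228
gripper_force: 78.2
```

Request:
apply_moves:
  claw: [-1,-1]
  travel:
    - [0,0,0]
    - [0,0,0]
  turn:
    - [0,0,0]
    - [0,0,0]

```text
t: 9.65
tcp_pos: [0.4923, -0.0199, 0.1033]
tool_rot: [0.053, 0.999, 0.0, -0.001]
force: [0.5, 0.2, -2.0]
finger_gap: 0.23
gripper_force: 78.2
```

Request:
apply_moves:
  claw: [-1,-1,-1,-1,-1]
  travel:
    - [0,0,0.006]
    - [0,0,0.012]
    - [0,0,0.018]
    - [0,0,0.023]
    - [0,0,0.023]
  turn:
    - [0,0,0]
    - [0,0,0]
    - [0,0,0]
    - [0,0,0]
    - [0,0,0]

```text
t: 10.07
tcp_pos: [0.492, -0.0198, 0.0845]
tool_rot: [0.053, 0.999, 0.0, -0.001]
force: [-0.7, 0.5, -2.6]
finger_gap: 0.233
gripper_force: 78.2
```

```bash
python3 - <<'E'
from h import *
from scipy.optimize import least_squares
np.set_printoptions(precision=4,suppress=True)
now()
for n in('scene','top'):
    s=snap(n,n[0]+'7'); W=cloud(s); rr=np.hypot(W[...,0]-.640,W[...,1]+.032)
    print(n); 
    r=W[(rr>.024)&(rr<.029)&(W[...,0]>.65)&(W[...,2]>.07)]; print('ring top z',len(r),np.percentile(r[:,2],[20,50,80]))
    r=W[(rr>.032)&(rr<.045)&(W[...,0]>.65)&(W[...,2]>.07)]; print('bearing/housing z',len(r),np.percentile(r[:,2],[20,50,80]))
    for a in np.arange(.06,.13,.02):
        q=W[(abs(W[...,0]-(.640-.146+a))<.008)&(abs(W[...,1]+.0256-.005)<.02)&(W[...,2]>.088)&(W[...,2]<.13)]; print(a.round(2),len(q),np.percentile(q[:,2],80) if len(q) else '')
E
```

```text
t 10.07 tcp [ 0.492  -0.0198  0.0845] yaw 83.89 z [-0.002  0.    -1.   ] F [-0.7  0.5 -2.6] gap 0.233 gf 78.2
scene
ring top z 62 [0.0834 0.0884 0.0916]
bearing/housing z 166 [0.0805 0.0823 0.0838]
0.06 30 0.10581631073732084
0.08 52 0.10768993664790023
0.1 37 0.10414080695347064
0.12 20 0.10504742146303274
top
ring top z 60 [0.0841 0.0897 0.0919]
bearing/housing z 218 [0.0793 0.0812 0.0834]
0.06 0 
0.08 65 0.10828169366493855
0.1 53 0.10563327521803804
0.12 40 0.10559131850349243
```

Request:
apply_moves:
  claw: [-1,-1,-1,-1,-1]
  travel:
    - [0,0,0.001]
    - [0,0,0.002]
    - [0,0,0.004]
    - [0,0,0.005]
    - [0,0,0.005]
  turn:
    - [0,0,0]
    - [0,0,0]
    - [0,0,0]
    - [0,0,0]
    - [0,0,0]

```text
t: 10.58
tcp_pos: [0.4925, -0.0199, 0.0813]
tool_rot: [0.053, 0.999, 0.0, -0.0]
force: [-0.3, -0.2, -3.2]
finger_gap: 0.228
gripper_force: 78.2
```

Request:
apply_moves:
  claw: [-1,-1]
  travel:
    - [0,0,0.0013]
    - [0,0,0.0013]
  turn:
    - [0,0,0]
    - [0,0,0]

```text
t: 10.75
tcp_pos: [0.4926, -0.0199, 0.0803]
tool_rot: [0.053, 0.999, 0.0, -0.0]
force: [-0.0, -0.1, -2.6]
finger_gap: 0.231
gripper_force: 78.2
```

Request:
apply_moves:
  claw: [-1,-1]
  travel:
    - [0,0,0.0013]
    - [0,0,0.0013]
  turn:
    - [0,0,0]
    - [0,0,0]

```text
t: 10.92
tcp_pos: [0.4926, -0.0199, 0.0792]
tool_rot: [0.053, 0.999, 0.0, -0.0]
force: [-0.3, 0.5, -3.4]
finger_gap: 0.226
gripper_force: 78.2
```

Request:
apply_moves:
  claw: [-1,-1]
  travel:
    - [0,0,0.0013]
    - [0,0,0.0013]
  turn:
    - [0,0,0]
    - [0,0,0]

```text
t: 11.08
tcp_pos: [0.4927, -0.0199, 0.0782]
tool_rot: [0.053, 0.999, -0.0, 0.0]
force: [-0.3, 0.4, -2.6]
finger_gap: 0.235
gripper_force: 78.3
```

Request:
apply_moves:
  claw: [-1,-1]
  travel:
    - [0,0,0.0013]
    - [0,0,0.0013]
  turn:
    - [0,0,0]
    - [0,0,0]

```text
t: 11.25
tcp_pos: [0.4928, -0.02, 0.0772]
tool_rot: [0.053, 0.999, -0.0, 0.0]
force: [-1.3, 0.0, -2.1]
finger_gap: 0.227
gripper_force: 78.3
```

Request:
apply_moves:
  claw: [-1,-1]
  travel:
    - [0,0,0.0013]
    - [0,0,0.0013]
  turn:
    - [0,0,0]
    - [0,0,0]

```text
t: 11.42
tcp_pos: [0.4929, -0.02, 0.0762]
tool_rot: [0.053, 0.999, -0.0, 0.0]
force: [-1.1, 0.0, -0.9]
finger_gap: 0.23
gripper_force: 78.3
```

```bash
python3 - <<'E'
from h import *
np.set_printoptions(precision=4,suppress=True)
now()
for n in('scene','top'):
    s=snap(n,n[0]+'8'); W=cloud(s); rr=np.hypot(W[...,0]-.640,W[...,1]+.032)
    r=W[(rr>.024)&(rr<.029)&(W[...,0]>.65)&(W[...,2]>.07)]; print(n,'ring top z',len(r),np.percentile(r[:,2],[20,50,80]))
    r=W[(rr>.032)&(rr<.038)&(W[...,0]>.65)&(W[...,2]>.07)]; print('bearing z',len(r),np.percentile(r[:,2],[20,50,80]))
    m=(abs(W[...,0]-.623)<.03)&(abs(W[...,1]+.167)<.012)
    for z in (.08,.10,.12): print('lever',z,W[m&(abs(W[...,2]-z)<.006)].mean(0))
up=lambda x,f: cv2.resize(x,None,fx=f,fy=f,interpolation=cv2.INTER_CUBIC)
c=up(load('s8')['pixels'][195:295,235:335+30],5); 
cv2.imwrite('pics/c8.png',c[:,:,::-1])
E
```

```text
t 11.42 tcp [ 0.4929 -0.02    0.0762] yaw 83.9 z [ 0.001 -0.    -1.   ] F [-1.1  0.  -0.9] gap 0.23 gf 78.3
scene ring top z 34 [0.083  0.0846 0.087 ]
bearing z 68 [0.0813 0.0834 0.0852]
lever 0.08 [ 0.6224 -0.1668  0.081 ]
lever 0.1 [ 0.6228 -0.1681  0.1004]
lever 0.12 [ 0.6241 -0.1668  0.119 ]
top ring top z 52 [0.0819 0.0849 0.0872]
bearing z 94 [0.0794 0.0814 0.0831]
lever 0.08 [ 0.6175 -0.1607  0.0784]
lever 0.1 [nan nan nan]
lever 0.12 [nan nan nan]<stdin>:9: RuntimeWarning: Mean of empty slice.
  ret = um.true_divide(
```

View pics/c8.png

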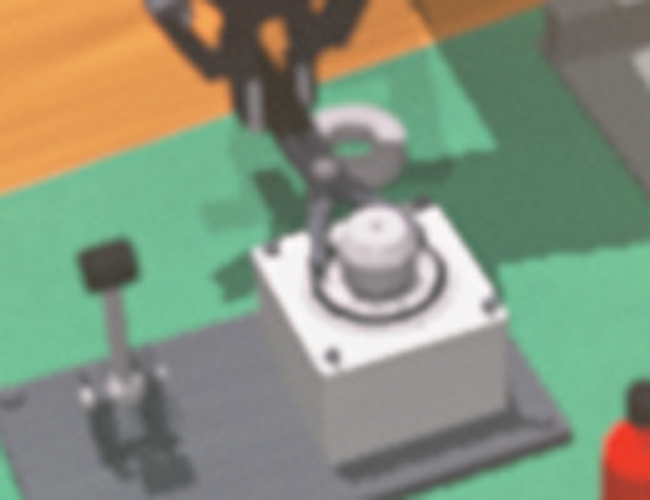

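The ring lies around the stub base at crop (380,285), touching the bearing lightly at about 2 N. The lever is upright at (115,310). I'll ease it up about 1 mm to take off the contact, then hand in.

Request:
apply_moves:
  claw: [-1,-1,-1,-1]
  travel:
    - [0,0,-0.0006]
    - [0,0,-0.0015]
    - [0,0,-0.0015]
    - [0,0,-0.0015]
  turn:
    - [0,0,0]
    - [0,0,0]
    - [0,0,0]
    - [0,0,0]

```text
t: 11.85
tcp_pos: [0.4928, -0.02, 0.0775]
tool_rot: [0.053, 0.999, -0.0, 0.0]
force: [0.8, -0.0, -2.5]
finger_gap: 0.234
gripper_force: 78.2
```

```bash
python3 - <<'E'
from h import *
now()
print(manip.sign_off())
E
```

```text
t 11.85 tcp [ 0.4928 -0.02    0.0775] yaw 83.9 z [ 0. -0. -1.] F [ 0.8 -0.  -2.5] gap 0.234 gf 78.2
the job is handed in; nothing more can be done
None
```

I handed the job in at 11.9 s on the robot's clock: the lever stands upright and the squeezed pliers hold the spread ring level around the groove, raised about 1 mm after a light touch on the bearing; sign-off returned no verdict.

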